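# Locate the tube rack in the reader and set its number wheel

## Robot

A 6-joint arm with a two-finger parallel gripper is mounted at the origin on the work surface. World frame = base frame: x ahead of the robot, y to its left, z up, the work surface at z = 0. Lengths are in m, angles in rad, forces in N, time in s.
With the tool pointing down it reaches from about 0.35 to 0.85 m from the base axis. Payload 8.1 kg.
Tool frame: the origin (TCP) lies at the very end of the fingers, on their centre line; the grasp point (between the pads) lies 19 mm behind it; z points along the fingers, x is the direction in which the jaws open and shut, and the axes are right-handed (so a half turn about z gives the same grasp; the last joint's range is limited). The gripper opens to 93 mm and grips with 3 to 60 N. Pads are 15 mm wide; open, the fingers measure 128 mm over their backs; the gripper's body (75 mm by 188 mm) begins 65 mm behind the grasp point.
Start: joints at [1.195, 0.13, 1.488, -0, 1.523, -0.085], TCP at [0.172, 0.575, 0.219] pointing down, gripper open.
Joint ranges: [-2.96, 2.96], [-0.89, 2.26], [0.02, 2.5], [-1.34, 4.48], [0, 2.73], [-2.66, 2.66]. Speed limits (rad/s): [2.39, 2.39, 2.79, 3.14, 3.14, 3.14].

## Interface

Orientations are given as a rotation vector (axis times angle).
In Python, from plant import robot gives the robot as it stands. The module is installed in compiled form; this text tells all that it offers.
- The arm moves only by the tool jog_arm, never from a script. Its argument "commands" is one flat list of numbers, 5 for each row, row after row: the gripper's target within -1 to 1 (shut at 1, half-way at 0, fully open at -1), then the shift along the tool's x, y, z in m, then the turn about the tool's z in degrees. A call has 1 to 20 rows; each row shifts and turns the commanded pose from where the row before left it, along the tool's axes as they then stand; what a row does not reach is not made up. A row lasts 1/12 s, in which the tool goes at most 41.7 mm and 7.16 degrees, less where a joint would pass 70% of its speed; a pose out of reach is approached as far as the arm can. A call is refused whole if a number of a shift passes 0.0417 or a number of a turn 7.16, either way. A call with a gripper value outside its range is refused whole. The fingers move at their own pace and stop on an object; "grip_force" is the grip in N (left out, the last holds). Time passes only in rows, so rows that do not move let the fingers close. It gives the time, the measured TCP pose, the force and the opening at its end, in the units of the state.
- robot.read_state(): the state, without advancing time (a new reading comes with each control period).
- robot.read_camera(name): name is "scene" or "top" or "wrist"; returns a dict with "img" (384x512x3 uint8, blue, green, red), "vfov" (degrees; the focal length in pixels is half the picture's height over the tangent of half this angle, whatever the lens; pixels are square), "cx", "cy" (the principal point, pixels), "extrinsics" (4x4, takes a point from world to camera coordinates). Camera axes: x right, y down, z forward; pixel columns grow to the right and rows downward; lengths in m; the calibration is good to about 2 mm. The wrist camera is an equidistant fisheye: a pixel r from the principal point sees the ray r / f radians off the axis. A picture is of the moment at which its call begins. There is no depth.
- robot.close_job(): hands the job in, once; it reports no verdict.
Trained networks look in a picture, given as the dict that the camera call returned (one of the last four; its "shot" number tells which), for a name from the list of things; names that differ only in an ending like _2 or _b are one class to them, and where a whole thing is asked for, a point or a joint stands for the part that bears it (a point fixed in the world has none). Each returns a list of dicts, best first, with "score" (0 to 1); they miss things now and then, are a little off and sometimes report something else, mostly with a low value. They report only what shows in the picture. A call takes as long as a camera call.
- robot.recognise(thing, picture): "box" ([centre column, centre row, width, height] as shares, 0 to 1, of the picture: columns of its width, rows of its height, round what is visible of it).
- robot.pinpoint(thing, picture): "position" ([row, column] as shares, 0 to 1, of the picture: columns of its width, rows of its height: a listed point, or the origin of a listed thing).
The state is a dict: "t": time; "q": joint angles; "dq": joint speeds; "joint_torque": joint torques, N m; "tool_pos": TCP position; "orientation": TCP orientation; "force": force on the tool from outside, world axes, zero at the start; "wrist_torque": the same for the moment, N m; "opening": finger opening in m.
Only numpy, scipy, OpenCV 4.12 (cv2) and the standard library are available. Lean on these libraries where they do the work, as an engineer would, in place of code of your own. Each camera call takes 0.05 s, during which the arm holds its last target.

## Task

Slide the full tube rack across the reader's deck, without lifting it, until it is fully home: its far long side flush against both dowels and its left end against the end stop. Roll the number wheel beside it until the three-dot face is squarely on top. Leave everything else where it stands.

Things in the scene. Friction and masses are not known exactly. Their poses are not given: they have to be found in the camera images.
- reader: Rack reader fixed to the bench: flat aluminium deck, top at z 12 mm, x -160 to 110, y -190 to 230 mm, with a low black reading head (55 mm high) along its far edge beyond x 120. Origin at bench level, below the centre of the rack when home. x points from the robot's side to the reading head, y left along the reader, z up. The points dowel_left, dowel_right, stop and wheel_axis are fixed on it.
- dowel_left (a point): Top of the left steel dowel, 12 mm diameter, at (51, 20, 42) mm in the reader's frame. The rack's far side is home at x = 45.
- dowel_right (a point): Top of the right steel dowel, same size, at (51, -60, 42) mm in the reader's frame.
- stop (a point): Middle of the face of the end stop, a steel block, at (0, 85, 31) mm in the reader's frame; the face looks to -y, spans x -15 to 15, top at z 50. The rack's left end is home at y = 85.
- rack: Blue plastic tube rack full of white-capped tubes, 90 (x) x 170 (y) x 60 mm (z), cap tops at 74; loose, 0.3 to 0.65 kg, askew on the deck, its centre 30 to 55 mm short of home in x and 25 to 50 in y. Origin: centre of its underside; axes as the reader's when home (origin then at 0, 0, 12 mm there). Its sides can be pushed at any height; it slides easily, with 1 to 2 N (smooth plastic on polished metal).
- rack_face_left (a point): Point on the rack's far long side (+x) that meets the left dowel: (45, 20, 20) mm in the rack's frame.
- rack_face_right (a point): Point on the rack's far long side that meets the right dowel: (45, -60, 20) mm in the rack's frame.
- rack_end (a point): Point on the rack's left end (+y) that meets the end stop: (0, 85, 20) mm in the rack's frame.
- wheel_axis (a point): Centre of the number wheel, at (0, 165, 55) mm in the reader's frame, y along its axle. White drum, radius 34, 36 mm wide, its upper half above a grey housing (x -60 to 60, y 122 to 208, top z 55). Six ribs along the axle, 6 mm thick, out to radius 48, 60 degrees apart; the lands between carry 1 to 6 black dots. Two black index posts, tops at z 70, flank it at x 0, y 135 and 195.
- wheel (a joint): Wheel angle, rad. Land n is uppermost, with a rib 30 degrees to each side, at (n - 1) x 1.047: three dots at 2.094. It grows as the wheel's top is pushed away from the robot (reader +x). At angle q the ribs lean 0.524 + q + k x 1.047 from the top, positive to +x. No clicks: friction (about 2 N at the ribs) holds it where left. Starts between one and two dots; ends at -0.3 and 5.5.
- spare_rack: Bystander: smaller empty blue tube rack, 80 x 120 x 60 mm, on the bench left of the reader. Origin at the centre of its underside.
- vial: Bystander: small capped jar, 32 mm diameter, 50 mm high, standing on the deck's far right corner beyond the dowel line. Origin at the centre of its underside.
- reagent: Bystander: bottle, 64 mm diameter, 150 mm high, right of the reader. Origin at the centre of its underside.
- pot_a: Bystander: capped specimen pot, 60 mm diameter, 70 mm high, right of the reader. Origin at the centre of its underside.
- pot_b: Bystander: the second specimen pot, same size. Origin at the centre of its underside.
- label_roll: Bystander: roll of paper labels, 80 mm diameter, 50 mm high, left of the reader. Origin at the centre of its underside.

How it is judged:
At the end, for the whole second after the job is handed in: The rack stands flat on the deck at rest, within 3 mm of both dowels and of the end stop, and the wheel's three-dot land is uppermost within 0.22 rad (about a fifth of a step) (x of each of rack_face_left, rack_face_right in the frame of reader above 0.042 m and y of rack_end in the frame of reader above 0.082 m and x of rack in the frame of reader below 0.004 m and y of rack in the frame of reader below 0.004 m and z of rack in the frame of reader below 0.015 m and angle between rack's own z axis and vertical below 0.04 rad and linear speed of rack below 0.01 m/s and value of joint wheel between 1.874 and 2.314 rad); the robot touches nothing.
It fails at once if the rack is lifted more than 12 mm off the deck or tipped more than 0.3 rad (z of rack in the frame of reader above 0.024 m or angle between rack's own z axis and vertical above 0.3 rad).
It fails at once if another thing on the bench or deck is pushed more than 30 mm (distance of any of spare_rack, vial, reagent, pot_a, pot_b, label_roll from where it was at the start of the episode above 0.03 m).
It also fails if it takes over 72 s, if anything falls off the work surface, if the arm or the gripper's body presses on something with over 40 N, if the wrist force passes 120 N, or if a joint passes its speed limit or range.

## Working session

There is one attempt and no reset: what is moved stays moved. The work goes in short steps, Python scripts to look and compute and a tool call to move; the robot and the scene stay as the last step left them, time stands still between calls to the robot, and variables do not carry over. Pictures are saved under pics/ and viewed, and the job is handed in when it is done.

Besides the shell and the picture viewer there is one more tool, called after "Call:" by a JSON object that holds its "name" and its "arguments". jog_arm: Moves the arm, as the interface text tells. Its arguments: {"type":"object","properties":{"commands":{"type":"array"},"grip_force":{"type":"number"}},"required":["commands"]}

```bash
mkdir -p pics; cat > h.py <<'E'
import numpy as np, cv2
from plant import robot
from scipy.spatial.transform import Rotation as R
def f_of(p): return p["img"].shape[0]/2/np.tan(np.radians(p["vfov"])/2)
def ray(p,u,v,fish=False):
    f=f_of(p); d=np.array([u-p["cx"],v-p["cy"]])
    if fish:
        r=np.linalg.norm(d);th=r/f
        c=np.array([*(d/max(r,1e-9)*np.sin(th)),np.cos(th)])
    else: c=np.array([d[0]/f,d[1]/f,1])
    E=np.array(p["extrinsics"]);Rm=E[:3,:3];t=E[:3,3]
    return -Rm.T@t, Rm.T@c
def at_z(p,u,v,z,fish=False):
    o,d=ray(p,u,v,fish); return o+d*(z-o[2])/d[2]
def proj(p,X,fish=False):
    E=np.array(p["extrinsics"]);c=E[:3,:3]@np.array(X)+E[:3,3];f=f_of(p)
    if fish:
        r=np.linalg.norm(c[:2]);th=np.arctan2(r,c[2]);return np.array([p["cx"],p["cy"]])+c[:2]/r*th*f
    return np.array([p["cx"],p["cy"]])+c[:2]/c[2]*f
def pin(n,p):
    o=robot.pinpoint(n,p)
    return [(x["score"],x["position"][1]*512,x["position"][0]*384) for x in o[:2]]
E
python3 - <<'E'
from h import *
s=robot.read_state();print(s["t"],s["tool_pos"],s["orientation"],s["force"],s["opening"])
P={}
for n in ["scene","top","wrist"]:
    p=robot.read_camera(n);P[n]=p
    cv2.imwrite(f"pics/{n}0.png",p["img"])
    print(n,p["vfov"],p["cx"],p["cy"],-np.array(p["extrinsics"])[:3,:3].T@np.array(p["extrinsics"])[:3,3])
Z=dict(reader=0,dowel_left=.042,dowel_right=.042,stop=.031,rack=.012,rack_face_left=.032,rack_face_right=.032,rack_end=.032,wheel_axis=.055)
for n in ["scene","top"]:
    for k,z in Z.items():
        for sc,u,v in pin(k,P[n])[:2]:
            print(n,k,round(sc,2),round(u),round(v),np.round(at_z(P[n],u,v,z),4))
E
```

```text
0.0 [0.17181004 0.57428081 0.21757497] [ 2.51907644e+00  1.87553231e+00 -2.46585741e-03] [ 0.72821514 -1.08564083  0.55652024] 0.09259512980651241
scene 57.50173410255225 256.70844353513576 195.46670152768195 [ 0.86175994 -0.53983072  0.85248996]
top 54.21774107628683 259.72670677297293 194.1200017063896 [ 0.43585705 -0.01129008  1.45790831]
wrist 65.70646984690485 254.76209199684166 193.25430905770534 [0.10871929 0.59379464 0.38419394]
scene reader 0.94 285 195 [0.5961 0.0606 0.    ]
scene reader 0.51 270 201 [0.5672 0.0178 0.    ]
scene dowel_left 0.87 302 188 [0.6397 0.0814 0.042 ]
scene dowel_right 0.78 296 211 [ 0.6647 -0.0026  0.042 ]
scene stop 0.65 295 173 [0.5909 0.1325 0.031 ]
scene rack 0.84 267 202 [0.5672 0.0041 0.012 ]
scene rack_face_left 0.77 284 197 [0.6074 0.0324 0.032 ]
scene rack_face_left 0.62 274 217 [ 0.6166 -0.0448  0.032 ]
scene rack_face_right 0.82 273 217 [ 0.6138 -0.0487  0.032 ]
scene rack_end 0.74 280 178 [0.5631 0.0874 0.032 ]
scene rack_end 0.6 296 208 [0.6571 0.0136 0.032 ]
scene wheel_axis 0.75 301 148 [0.5693 0.2167 0.055 ]
top reader 0.85 244 192 [0.5882 0.0498 0.    ]
top reader 0.24 278 160 [ 0.7189 -0.0815  0.    ]
top dowel_right 0.84 255 176 [0.645  0.0084 0.042 ]
top dowel_right 0.68 376 175 [ 0.6601 -0.4535  0.042 ]
top stop 0.97 220 193 [0.5757 0.1397 0.031 ]
top stop 0.52 138 192 [0.5708 0.4537 0.031 ]
top rack 0.97 251 200 [0.5539 0.0198 0.012 ]
top rack_face_left 0.92 247 183 [0.6192 0.037  0.032 ]
top rack_face_right 0.68 273 187 [ 0.6047 -0.0619  0.032 ]
top rack_face_right 0.35 200 196 [0.5639 0.2164 0.032 ]
top rack_end 0.61 234 195 [0.569  0.0848 0.032 ]
top wheel_axis 0.79 202 199 [0.5493 0.2052 0.055 ]
top wheel_axis 0.53 240 192 [0.582  0.0637 0.055 ]
```

```bash
python3 - <<'E'
import cv2
t=cv2.imread("pics/top0.png");cv2.imwrite("pics/top0c.png",cv2.resize(t[110:270,150:350],None,fx=3.7,fy=3.7,interpolation=cv2.INTER_CUBIC))
t=cv2.imread("pics/scene0.png");cv2.imwrite("pics/scene0c.png",cv2.resize(t[90:290,170:390],None,fx=3,fy=3,interpolation=cv2.INTER_CUBIC))
E
```

```text
(no output)
```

View pics/top0c.png

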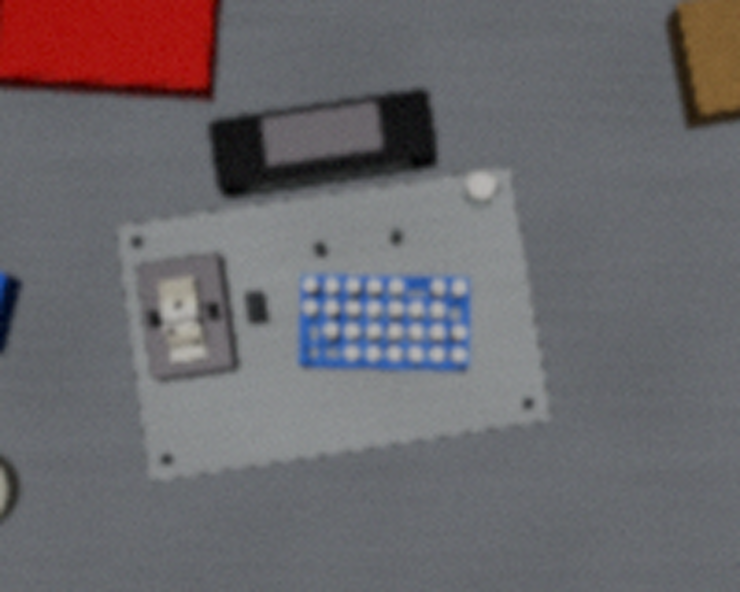

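View pics/scene0c.png

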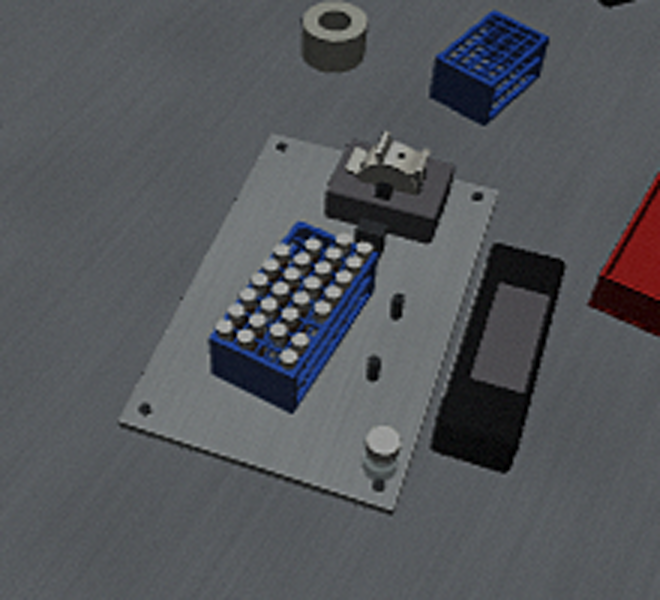

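View pics/scene0.png

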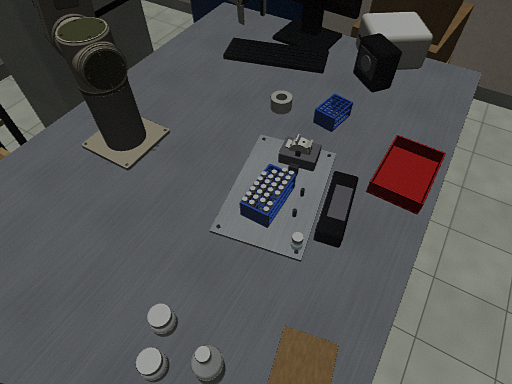

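View pics/top0.png

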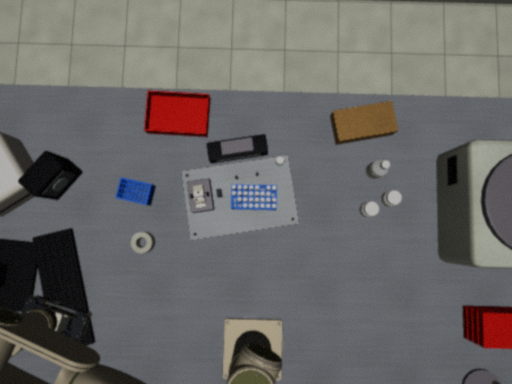

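View pics/wrist0.png

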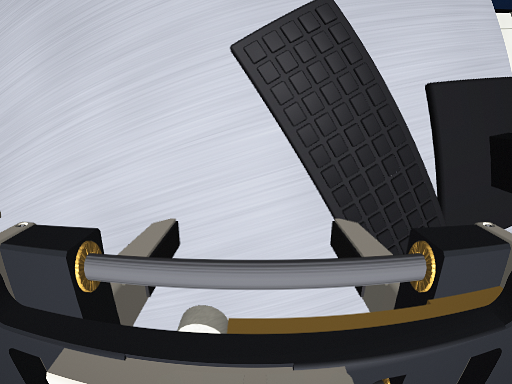

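The top view shows the deck rotated about -8° in the picture, the rack (about crop px 303–470, 274–370) and the wheel at the left. In the scene view the one-dot land is near the top. I'll fit the reader and rack poses next.

```bash
cat > fit.py <<'E'
from h import *
from scipy.optimize import least_squares
def T(q,X):
    c,s=np.cos(q[2]),np.sin(q[2]);X=np.asarray(X,float)
    return np.stack([q[0]+c*X[...,0]-s*X[...,1],q[1]+s*X[...,0]+c*X[...,1],X[...,2]],-1)
def fitpose(obs,x0):  # obs: list (p, [local pts], [uv])
    def r(q): return np.concatenate([np.concatenate([proj(p,T(q,x))-np.array(uv) for x,uv in zip(X,U)]) for p,X,U in obs])
    s=least_squares(r,x0,loss='soft_l1',f_scale=1.);return s.x,r(s.x).reshape(-1,2)
E
python3 - <<'E'
from fit import *
P={n:robot.read_camera(n) for n in ["top","scene"]}
def tc(l): return [(150+u/3.7,110+v/3.7) for u,v in l]
def sc(l): return [(170+u/3,90+v/3) for u,v in l]
# reader
deck=[[.11,.23,.012],[.11,-.19,.012],[-.16,-.19,.012],[-.16,.23,.012]]
dow=[[.051,.02,.042],[.051,-.06,.042]]
st=[[0,.165,.055+.034*0]]
post=[[0,.135,.07],[0,.195,.07]]
top=(P["top"],deck+dow+post,tc([(120,228),(511,170),(548,420),(152,478),(321,246),(397,234),(213,309),(153,318)]))
scn=(P["scene"],[deck[0],deck[1],deck[2],deck[3]]+dow,sc([(497,188),(393,508),(121,422),(273,136),(399,294),(374,357)]))
for o in ([top],[scn],[top,scn]):
    q,r=fitpose(o,[.59,.05,.1]);print("reader",np.round(q,4),np.round(np.abs(r).max(1),1).tolist())
qr=q
rt=[[.045,.085,.072],[.045,-.085,.072],[-.045,-.085,.072],[-.045,.085,.072]]
rb=[[.045,-.085,.012],[-.045,-.085,.012]]
top=(P["top"],rt,tc([(302,273),(471,276),(469,370),(300,367)]))
scn=(P["scene"],[rt[0],rt[1],rt[2],rt[3]]+rb,sc([(380,252),(298,381),(210,341),(298,222),(293,411),(212,372)]))
for o in ([top],[scn],[top,scn]):
    q,r=fitpose(o,[.55,.02,0]);
    c,s=np.cos(qr[2]),np.sin(qr[2]);d=q[:2]-qr[:2]
    print("rack",np.round(q,4),"rel",np.round([c*d[0]+s*d[1],-s*d[0]+c*d[1],q[2]-qr[2]],4),np.round(np.abs(r).max(1),1).tolist())
for n in ["label_roll","spare_rack","vial"]:
    for sc_,u,v in pin(n,P["top"])[:1]: print(n,sc_,at_z(P["top"],u,v,0)[:2])
np.save("qr.npy",qr)
E
```

```text
reader [0.5935 0.0483 0.1729] [0.9, 0.7, 0.8, 0.6, 0.2, 0.4, 0.0, 0.2]
reader [0.5971 0.0513 0.1847] [0.6, 0.7, 1.3, 1.9, 0.5, 0.5]
reader [0.5957 0.0497 0.1817] [1.3, 1.6, 0.9, 0.5, 0.5, 0.3, 0.3, 0.2, 0.2, 0.7, 2.1, 1.8, 0.8, 0.5]
rack [0.5621 0.0077 0.0077] rel [-0.0406 -0.0352 -0.174 ] [0.6, 0.7, 0.6, 0.6]
rack [0.5683 0.0094 0.0189] rel [-0.0342 -0.0348 -0.1629] [0.4, 0.8, 0.8, 0.7, 1.1, 1.1]
rack [0.5669 0.009  0.0196] rel [-0.0357 -0.0348 -0.1621] [0.5, 0.9, 2.2, 1.7, 0.8, 1.2, 0.9, 0.8, 1.0, 1.0]
label_roll 0.8 [0.38144749 0.42681556]
spare_rack 0.85 [0.5780041  0.46827312]
vial 0.53 [ 0.71543855 -0.08237646]
```

Call:
{"name": "jog_arm", "arguments": {"commands": [-1,0,0,0,-6.75,-1,0,0,0,-6.75,-1,0,0,0,-6.75,-1,0,0,0,-6.75,1,-0.035,0.016,0,0,1,-0.035,0.016,0,0,1,-0.035,0.016,0,0,1,-0.035,0.016,0,0,1,-0.035,0.016,0,0,1,-0.035,0.016,0,0,1,-0.035,0.016,0,0,1,-0.035,0.016,0,0,1,-0.035,0.016,0,0,1,-0.035,0.016,0,0,1,-0.035,0.016,0,0,1,-0.035,0.016,0,0,1,-0.035,0.016,0,0,1,-0.035,0.016,0,0]}}

```text
t: 2.8
tool_pos: [0.4812, 0.1312, 0.219]
orientation: [2.012, 2.412, 0.001]
force: [0.7, 0.7, 0.1]
opening: 0.0045
```

```bash
cat >> fit.py <<'E'
def toolr(qr,s=None):
    s=s or robot.read_state()
    c,sn=np.cos(qr[2]),np.sin(qr[2]);p=np.array(s["tool_pos"]);d=p[:2]-qr[:2]
    Rm=R.from_rotvec(s["orientation"]).as_matrix()
    return np.round([c*d[0]+sn*d[1],-sn*d[0]+c*d[1],p[2]],4), round(np.degrees(np.arctan2(Rm[1,0],Rm[0,0])-np.pi/2-qr[2]),2)
E
python3 - <<'E'
from fit import *
qr=[.595,.0495,.178]
s=robot.read_state();print(s["t"],toolr(qr,s),s["force"],s["opening"],s["q"])
for n in ["wrist","scene","top"]:
    p=robot.read_camera(n);cv2.imwrite(f"pics/{n}1.png",p["img"])
    if n=="wrist":
        for k in ["dowel_left","dowel_right","stop","wheel_axis","rack_end","rack_face_left"]: print(k,pin(k,p)[:1])
        for x in ([.051,.02,.042],[.051,-.06,.042],[0,.135,.07],[0,.195,.07],[-.06,.122,.055],[-.06,.208,.055],[-.16,.23,.012]): print(x,proj(p,T(qr,x),True).round())
E
```

```text
2.8 (array([-0.0976,  0.1005,  0.219 ]), np.float64(0.13)) [0.65222993 0.68871494 0.08462101] 0.004492094381784162 [ 1.63246850e-01 -1.47466985e-01  1.76388371e+00  7.83999567e-05
  1.52433883e+00 -1.58784931e+00]
dowel_left []
dowel_right []
stop [(0.64, 242.0224, 253.40160000000003)]
wheel_axis []
rack_end [(0.58, 214.9888, 233.088)]
rack_face_left []
[0.051, 0.02, 0.042] [195. 286.]
[0.051, -0.06, 0.042] [140. 283.]
[0, 0.135, 0.07] [283. 264.]
[0, 0.195, 0.07] [332. 263.]
[-0.06, 0.122, 0.055] [273. 212.]
[-0.06, 0.208, 0.055] [344. 212.]
[-0.16, 0.23, 0.012] [355. 127.]
```

View pics/wrist1.png

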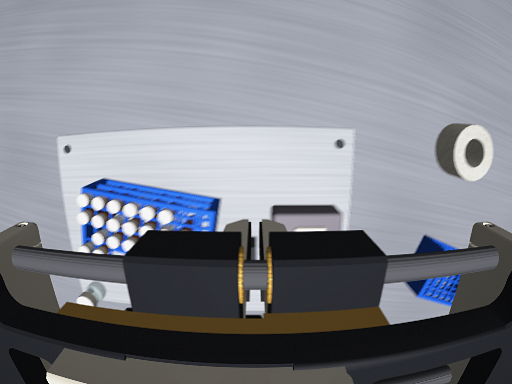

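The wrist view agrees with my reader pose: the deck corner is at about (354,128) against a predicted (355,127), and the housing's near edge is at about x 272–340. Next I'll check the wheel angle by zooming in.

```bash
cat > wheel.py <<'E'
from fit import *
def overlay(p,q,qr,path,roi,k):
    img=cv2.resize(p["img"],None,fx=k,fy=k,interpolation=cv2.INTER_CUBIC)
    for j in range(6):
        a=.524+q+j*1.047
        if np.cos(a)<-.05: continue
        for r,col in ((34,(0,255,255)),(48,(0,0,255))):
            A=[proj(p,T(qr,[r/1000*np.sin(a),y,.055+r/1000*np.cos(a)]))*k for y in (.147,.183)]
            cv2.line(img,tuple(int(v) for v in A[0]),tuple(int(v) for v in A[1]),col,1)
    x,y,w,h=[int(v*k) for v in roi]
    return img[y:y+h,x:x+w]
E
python3 - <<'E'
from wheel import *
qr=[.595,.0495,.178]
p=robot.read_camera("scene")
o=[overlay(p,q,qr,None,(275,125,50,48),8)[:380] for q in (0,.2,.4)]
raw=overlay(p,99,qr,None,(275,125,50,48),8)[:380] if 0 else cv2.resize(p["img"][125:173,275:325],None,fx=8,fy=8,interpolation=cv2.INTER_CUBIC)[:380]
m=np.vstack([np.hstack([raw,o[0]]),np.hstack([o[1],o[2]])]);cv2.imwrite("pics/wh1.png",cv2.resize(m,(632,600)))
E
```

```text
(no output)
```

View pics/wh1.png

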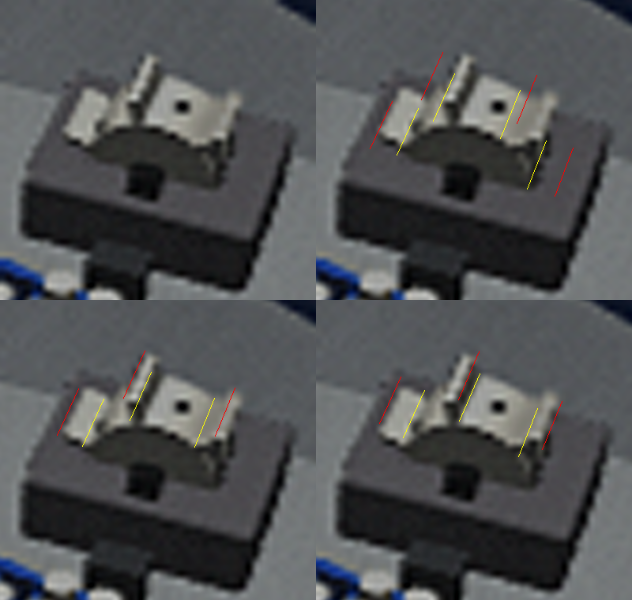

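The rib lines match at q ≈ 0.28, between the 0.2 and 0.4 overlays. I'll make the first stroke behind the upper rib.

Call:
{"name": "jog_arm", "arguments": {"commands": [1,0.0215,0.0175,0,0,1,0.0215,0.0175,0,0,1,0.0215,0.0175,0,0,1,0,0,0.032,0,1,0,0,0.032,0,1,0,0,0.032,0,1,0,0,0.031,0,1,0,0,0,0,1,0,0,0,0]}}

```text
t: 4.05
tool_pos: [0.5183, 0.206, 0.0902]
orientation: [-2.009, -2.412, 0.006]
force: [0.3, 0.3, 0.6]
opening: 0.0004
```

Call:
{"name": "jog_arm", "arguments": {"commands": [1,0,0.009,0,0,1,0,0.009,0,0,1,0,0.009,0,0,1,0,0.006,0,0,1,0,0.006,0,0,1,0,0.006,0,0,1,0,0.004,0,0,1,0,0.004,0,0,1,0,0.004,0,0,1,0,0,0,0,1,0,0,0,0]}}

```text
t: 4.97
tool_pos: [0.5766, 0.216, 0.0914]
orientation: [2.012, 2.412, -0.0]
force: [-0.1, -0.8, 0.5]
opening: 0.0003
```

```bash
python3 - <<'E'
from wheel import *
qr=[.595,.0495,.178]
s=robot.read_state();print(s["t"],toolr(qr,s),s["force"])
p=robot.read_camera("scene")
o=[overlay(p,q,qr,None,(265,115,65,60),8) for q in (99,1.07)]
o[0]=cv2.resize(p["img"][115:175,265:330],None,fx=8,fy=8,interpolation=cv2.INTER_CUBIC)
m=np.hstack(o);cv2.imwrite("pics/wh2.png",cv2.resize(m,(790,365)))
E
```

```text
4.9667 (array([0.0114, 0.1671, 0.0914]), np.float64(0.14)) [-0.14665868 -0.83050022  0.53121615]
```

View pics/wh2.png

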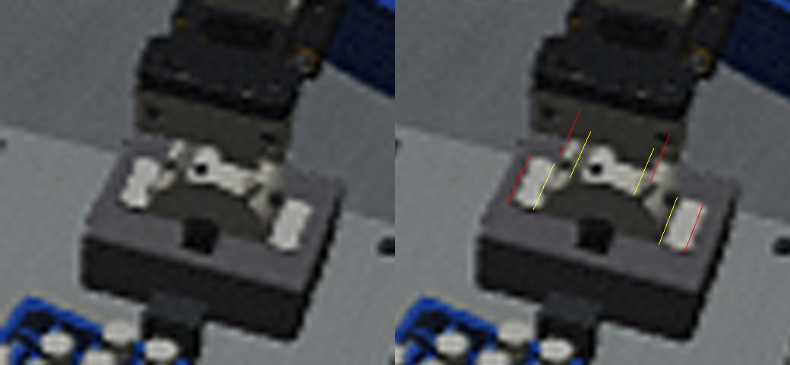

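Call:
{"name": "jog_arm", "arguments": {"commands": [1,0,0,-0.035,0,1,0,0,0,0,1,0,-0.019,0,0,1,0,-0.019,0,0,1,0,-0.019,0,0,1,0,0,0.035,0,1,0,0,0,0,1,0,0,0,0]}}

```text
t: 5.68
tool_pos: [0.519, 0.2053, 0.0904]
orientation: [-2.011, -2.411, 0.004]
force: [0.4, 0.1, -0.1]
opening: 0.0006
```

```bash
python3 - <<'E'
from wheel import *
qr=[.595,.0495,.178]
s=robot.read_state();print(s["t"],toolr(qr,s),s["force"])
p=robot.read_camera("scene")
o=[overlay(p,q,qr,None,(265,115,65,60),8) for q in (99,1.07)]
o[0]=cv2.resize(p["img"][115:175,265:330],None,fx=8,fy=8,interpolation=cv2.INTER_CUBIC)
m=np.hstack(o);cv2.imwrite("pics/wh3.png",cv2.resize(m,(790,365)))
E
```

```text
5.6833 (array([-0.0472,  0.1668,  0.0904]), np.float64(0.14)) [ 0.43993899  0.1255584  -0.0706161 ]
```

View pics/wh3.png

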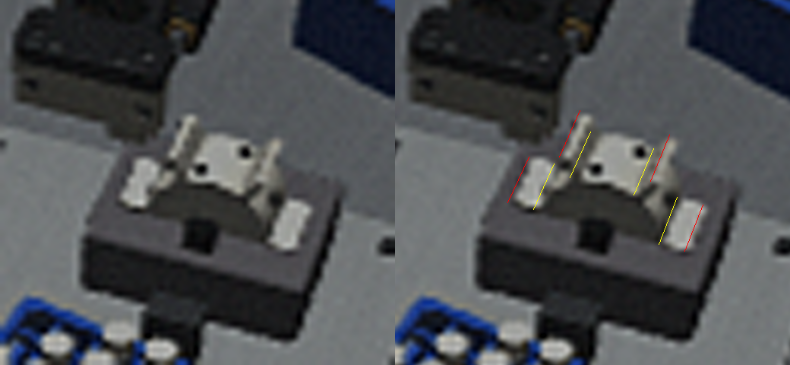

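The two-dot land is uppermost at q ≈ 1.12. I'll make the second stroke end 3 mm shorter.

Call:
{"name": "jog_arm", "arguments": {"commands": [1,0,0.009,0,0,1,0,0.009,0,0,1,0,0.009,0,0,1,0,0.006,0,0,1,0,0.006,0,0,1,0,0.006,0,0,1,0,0.004,0,0,1,0,0.004,0,0,1,0,0.002,0,0,1,0,0,0,0,1,0,0,0,0,1,0,0,-0.035,0,1,0,0,-0.035,0,1,0,-0.03,-0.02,0,1,0,-0.03,0,0,1,0,-0.03,0,0,1,0,-0.03,0,0,1,0,0,0,0]}}

```text
t: 7.23
tool_pos: [0.4519, 0.1935, 0.1808]
orientation: [-2.01, -2.412, 0.003]
force: [-0.7, -0.1, -0.2]
opening: 0.0005
```

```bash
python3 - <<'E'
from wheel import *
qr=[.595,.0495,.178]
s=robot.read_state();print(s["t"],toolr(qr,s),s["force"])
p=robot.read_camera("scene");cv2.imwrite("pics/scene4.png",p["img"])
o=[overlay(p,q,qr,None,(265,115,65,60),8) for q in (99,2.094)]
o[0]=cv2.resize(p["img"][115:175,265:330],None,fx=8,fy=8,interpolation=cv2.INTER_CUBIC)
m=np.hstack(o);cv2.imwrite("pics/wh4.png",cv2.resize(m,(790,365)))
E
```

```text
7.2333 (array([-0.1153,  0.1671,  0.1808]), np.float64(0.18)) [-0.69437511 -0.09390464 -0.16784119]
```

View pics/wh4.png

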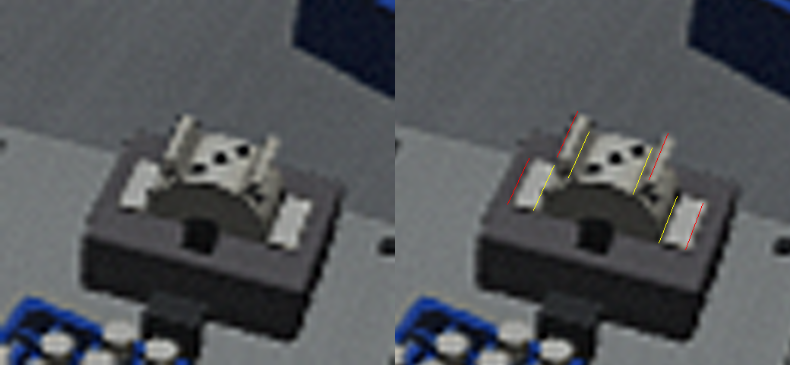

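The wheel overlay at 2.094 matches, with the three-dot land on top. Now the rack: I'll open the fingers and push +x with both.

Call:
{"name": "jog_arm", "arguments": {"commands": [-1,-0.04,-0.002,0,0,-1,-0.04,-0.002,0,0,-1,-0.04,-0.002,0,0,-1,-0.04,-0.002,0,0,-1,-0.04,-0.002,0,0,-1,0,0,0.03,0,-1,0,0,0.03,0,-1,0,0,0.03,0,-1,0,0,0.03,0,-1,0,0,0.025,0,-1,0,0,0,0,-1,0,0,0,0,-1,0,0,0,0]}}

```text
t: 8.37
tool_pos: [0.4842, -0.0046, 0.0384]
orientation: [2.011, 2.411, 0.002]
force: [0.9, -0.8, 0.9]
opening: 0.0825
```

```bash
python3 - <<'E'
from wheel import *
qr=[.595,.0495,.178]
s=robot.read_state();print(s["t"],toolr(qr,s),s["force"],s["opening"])
p=robot.read_camera("scene");cv2.imwrite("pics/s5.png",cv2.resize(p["img"][90:290,170:390],None,fx=3,fy=3,interpolation=cv2.INTER_CUBIC))
E
```

```text
8.3667 (array([-0.1186, -0.0336,  0.0384]), np.float64(0.14)) [ 0.91500159 -0.75363247  0.85455166] 0.0825384445206457
```

View pics/s5.png

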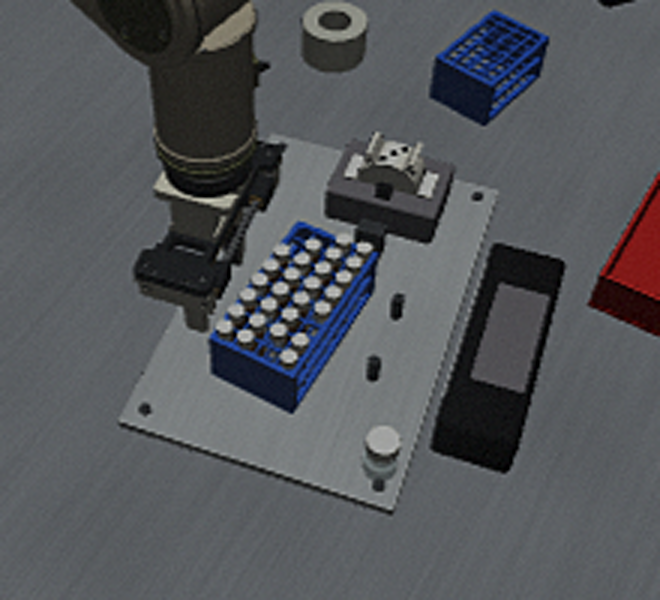

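Call:
{"name": "jog_arm", "arguments": {"commands": [-1,0,0.007,0,0,-1,0,0.007,0,0,-1,0,0.006,0,0,-1,0,0.006,0,0,-1,0,0.006,0,0,-1,0,0.006,0,0,-1,0,0.006,0,0,-1,0,0.005,0,0,-1,0,0.005,0,0,-1,0,0.004,0,0,-1,0,0.003,0,0,-1,0,0.001,0,0,-1,0,0,0,0]}}

```text
t: 9.5
tool_pos: [0.5438, 0.0068, 0.0366]
orientation: [2.012, 2.412, 0.0]
force: [-0.4, 0.3, -0.5]
opening: 0.0926
```

```bash
python3 - <<'E'
from wheel import *
qr=[.595,.0495,.178]
s=robot.read_state();print(s["t"],toolr(qr,s),s["force"],s["opening"])
p=robot.read_camera("scene");cv2.imwrite("pics/s6.png",cv2.resize(p["img"][130:270,200:350],None,fx=4.2,fy=4.2,interpolation=cv2.INTER_CUBIC))
E
```

```text
9.5 (array([-0.058 , -0.0329,  0.0366]), np.float64(0.14)) [-0.38363046  0.30583939 -0.4865728 ] 0.09264302680837105
```

View pics/s6.png

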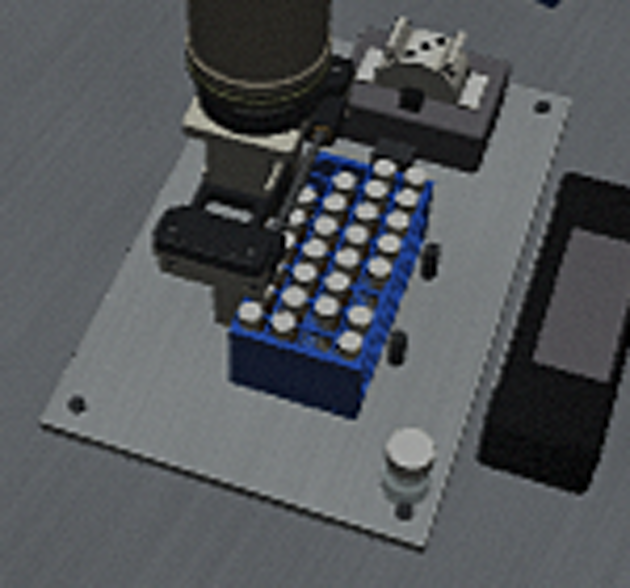

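The rack is now square to the deck, just short of the dowels. I'll continue slowly until the force rises.

Call:
{"name": "jog_arm", "arguments": {"commands": [-1,0,0.002,0,0,-1,0,0.002,0,0,-1,0,0.001,0,0,-1,0,0,0,0]}}

```text
t: 9.88
tool_pos: [0.5487, 0.0077, 0.0367]
orientation: [2.012, 2.412, 0.0]
force: [0.1, -0.6, 0.0]
opening: 0.0931
```

Call:
{"name": "jog_arm", "arguments": {"commands": [-1,0,0.001,0,0,-1,0,0.001,0,0,-1,0,0,0,0]}}

```text
t: 10.13
tool_pos: [0.549, 0.0078, 0.0362]
orientation: [-2.011, -2.411, 0.003]
force: [-6.7, -1.1, 2.6]
opening: 0.0933
```

Call:
{"name": "jog_arm", "arguments": {"commands": [-1,0,0.001,0,0,-1,0,0.001,0,0,-1,0,0,0,0]}}

```text
t: 10.38
tool_pos: [0.549, 0.008, 0.0355]
orientation: [-2.009, -2.408, 0.008]
force: [-14.6, -2.9, 6.5]
opening: 0.0929
```

Firm contact with the dowels came at reader x = -52.7 mm, as expected (-45 minus half a finger). Next I'll back off, close the fingers and go round to the right end.

Call:
{"name": "jog_arm", "arguments": {"commands": [-1,0,-0.005,0,0,-1,0,-0.025,0,0,1,-0.035,0,0,0,1,-0.035,0,0,0,1,-0.035,0,0,0,1,-0.035,0,0,0,1,0,0,0,0,1,0,0,0,0,1,0,0.027,0,0,1,0,0.027,0,0,1,0,0.026,0,0,1,0,0,0,0,1,0,0,0,0]}}

```text
t: 11.47
tool_pos: [0.6272, -0.1186, 0.0362]
orientation: [-2.009, -2.414, -0.0]
force: [0.1, 0.6, -0.0]
opening: 0.0241
```

```bash
python3 - <<'E'
from wheel import *
qr=[.595,.0495,.178]
s=robot.read_state();print(s["t"],toolr(qr,s),s["force"],s["opening"])
p=robot.read_camera("scene");cv2.imwrite("pics/s7.png",cv2.resize(p["img"][130:270,200:350],None,fx=4.2,fy=4.2,interpolation=cv2.INTER_CUBIC))
E
```

```text
11.4667 (array([ 0.0019, -0.1711,  0.0362]), np.float64(0.27)) [ 0.06525063  0.58493907 -0.01635502] 0.024147926558663987
```

View pics/s7.png

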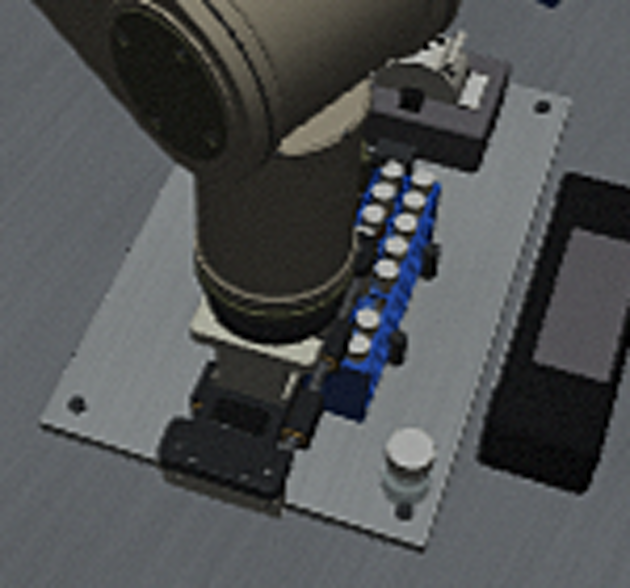

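Call:
{"name": "jog_arm", "arguments": {"commands": [1,0,0,0,0,1,0,0,0,0,1,0.006,0,0,0,1,0.006,0,0,0,1,0.006,0,0,0,1,0.006,0,0,0,1,0.006,0,0,0,1,0.006,0,0,0,1,0.006,0,0,0,1,0.006,0,0,0,1,0.005,0,0,0,1,0.004,0,0,0,1,0.003,0,0,0,1,0.002,0,0,0,1,0.001,0,0,0,1,0,0,0,0]}}

```text
t: 12.85
tool_pos: [0.6153, -0.0582, 0.0366]
orientation: [-2.012, -2.413, -0.0]
force: [-0.1, 0.0, -1.0]
opening: 0.0006
```

```bash
python3 - <<'E'
from wheel import *
qr=[.595,.0495,.178]
s=robot.read_state();print(s["t"],toolr(qr,s),s["force"],s["opening"])
E
```

```text
12.85 (array([ 0.001 , -0.1096,  0.0366]), np.float64(0.14)) [-0.11523552  0.00208751 -1.0163074 ] 0.000573824661648486
```

Call:
{"name": "jog_arm", "arguments": {"commands": [1,0.001,0,0,0,1,0.001,0,0,0,1,0.001,0,0,0,1,0,0,0,0]}}

```text
t: 13.18
tool_pos: [0.6148, -0.0554, 0.0366]
orientation: [-2.012, -2.412, 0.0]
force: [-0.3, -1.0, 0.9]
opening: 0.0005
```

Call:
{"name": "jog_arm", "arguments": {"commands": [1,0.001,0,0,0,1,0.001,0,0,0,1,0,0,0,0]}}

```text
t: 13.43
tool_pos: [0.6144, -0.0533, 0.0366]
orientation: [-2.012, -2.412, -0.0]
force: [0.1, -0.7, 0.2]
opening: 0.0002
```

Call:
{"name": "jog_arm", "arguments": {"commands": [1,0.001,0,0,0,1,0.001,0,0,0,1,0,0,0,0]}}

```text
t: 13.68
tool_pos: [0.6141, -0.0513, 0.0366]
orientation: [-2.012, -2.413, -0.0]
force: [-0.5, -0.7, -0.0]
opening: 0.0006
```

Call:
{"name": "jog_arm", "arguments": {"commands": [1,0.001,0,0,0,1,0.001,0,0,0,1,0,0,0,0]}}

```text
t: 13.93
tool_pos: [0.6137, -0.0493, 0.0366]
orientation: [-2.012, -2.413, -0.0]
force: [0.2, -0.7, 0.9]
opening: 0.0006
```

Call:
{"name": "jog_arm", "arguments": {"commands": [1,0.001,0,0,0,1,0.001,0,0,0,1,0,0,0,0]}}

```text
t: 14.18
tool_pos: [0.6135, -0.0483, 0.0367]
orientation: [2.012, 2.412, -0.001]
force: [0.7, -4.2, -0.7]
opening: 0.0004
```

Call:
{"name": "jog_arm", "arguments": {"commands": [1,0.001,0,0,0,1,0.001,0,0,0,1,0,0,0,0]}}

```text
t: 14.43
tool_pos: [0.6135, -0.0482, 0.0371]
orientation: [2.011, 2.409, -0.003]
force: [0.5, -11.7, -1.1]
opening: 0.0005
```

```bash
python3 - <<'E'
from wheel import *
qr=[.595,.0495,.178]
s=robot.read_state();print(s["t"],toolr(qr,s),s["force"],s["opening"])
p=robot.read_camera("scene");cv2.imwrite("pics/s8.png",cv2.resize(p["img"][130:270,200:350],None,fx=4.2,fy=4.2,interpolation=cv2.INTER_CUBIC))
E
```

```text
14.4333 (array([ 0.0009, -0.0994,  0.0371]), np.float64(0.1)) [  0.54871277 -11.66516974  -1.06295355] 0.0004894364149836802
```

View pics/s8.png

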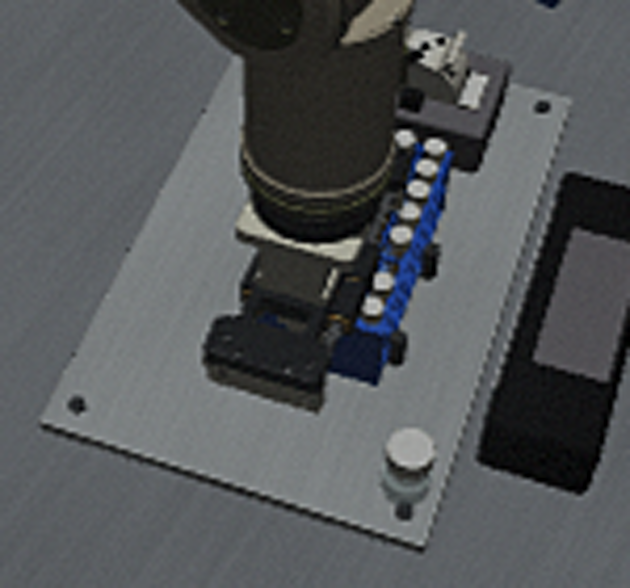

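Firm contact with the stop (−11.7 N in y). I'll finish with a two-finger push in +x to make sure the rack is flush on both dowels.

Call:
{"name": "jog_arm", "arguments": {"commands": [1,-0.004,0,0,0,1,-0.036,0,0,0,1,-0.01,-0.02,0,0,1,0,-0.035,0,0,1,0,-0.03,0,0,-1,0.037,0,0,0,-1,0.037,0,0,0,-1,0.037,0,0,0,-1,0.034,0,0,0,-1,0,0,0,0,-1,0,0,0,0,-1,0,0,0,0,-1,0,0.007,0,0,-1,0,0.007,0,0,-1,0,0.006,0,0,-1,0,0.004,0,0,-1,0,0.003,0,0,-1,0,0,0,0]}}

```text
t: 15.98
tool_pos: [0.5396, 0.0372, 0.0366]
orientation: [2.013, 2.412, 0.0]
force: [0.1, -1.4, -0.2]
opening: 0.0825
```

```bash
python3 - <<'E'
from wheel import *
qr=[.595,.0495,.178]
s=robot.read_state();print(s["t"],toolr(qr,s),s["force"],s["opening"])
E
```

```text
15.9833 (array([-0.0567, -0.0023,  0.0366]), np.float64(0.12)) [ 0.08646755 -1.35043421 -0.20140415] 0.0825286310360951
```

Call:
{"name": "jog_arm", "arguments": {"commands": [-1,0,0.001,0,0,-1,0,0.001,0,0,-1,0,0.001,0,0,-1,0,0.001,0,0,-1,0,0,0,0]}}

```text
t: 16.4
tool_pos: [0.543, 0.0382, 0.0367]
orientation: [2.012, 2.413, 0.0]
force: [-0.6, -0.4, -1.1]
opening: 0.0927
```

Call:
{"name": "jog_arm", "arguments": {"commands": [-1,0,0.001,0,0,-1,0,0.001,0,0,-1,0,0,0,0]}}

```text
t: 16.65
tool_pos: [0.5435, 0.0384, 0.0362]
orientation: [-2.011, -2.411, 0.003]
force: [-5.7, -1.3, 2.5]
opening: 0.0929
```

Call:
{"name": "jog_arm", "arguments": {"commands": [-1,0,0.001,0,0,-1,0,0.001,0,0,-1,0,0,0,0,-1,0,-0.004,0,0,-1,0,-0.036,0,0,-1,0,-0.036,-0.02,0,-1,0,-0.02,-0.035,0,-1,0,-0.02,-0.035,0,-1,0,-0.02,-0.03,0,-1,0,-0.03,0,0,-1,0,0,0,0]}}

```text
t: 17.57
tool_pos: [0.3817, 0.0086, 0.1587]
orientation: [2.01, 2.41, 0.003]
force: [-1.1, -0.6, -0.3]
opening: 0.0929
```

```bash
python3 - <<'E'
from wheel import *
qr=[.595,.0495,.178]
s=robot.read_state();print(s["t"],toolr(qr,s),s["force"],s["opening"])
ims=[]
for n,roi in (("scene",(200,125,150,140)),("top",(175,150,130,95))):
    p=robot.read_camera(n);x,y,w,h=roi;k=5 if n=="top" else 4.2
    cv2.imwrite(f"pics/{n}9.png",cv2.resize(p["img"][y:y+h,x:x+w],None,fx=k,fy=k,interpolation=cv2.INTER_CUBIC))
    for m in ("rack","rack_face_left","rack_face_right","rack_end","stop","dowel_left","dowel_right"):
        z=dict(rack=.012,dowel_left=.042,dowel_right=.042,stop=.031).get(m,.032)
        for sc,u,v in pin(m,p)[:1]:
            X=at_z(p,u,v,z);d=X[:2]-np.array(qr[:2]);c,sn=np.cos(qr[2]),np.sin(qr[2]);print(n,m,round(sc,2),np.round([c*d[0]+sn*d[1],-sn*d[0]+c*d[1]],4))
E
```

```text
17.5667 (array([-0.2171, -0.0025,  0.1587]), np.float64(0.14)) [-1.06898961 -0.58686584 -0.29528175] 0.09291563570520203
scene rack 0.72 [0.0034 0.0026]
scene rack_face_left 0.58 [0.0378 0.0142]
scene rack_face_right 0.76 [ 0.0454 -0.058 ]
scene rack_end 0.97 [0.0078 0.0826]
scene stop 0.71 [0.0073 0.0878]
scene dowel_left 0.7 [0.0482 0.0185]
scene dowel_right 0.78 [ 0.0609 -0.0501]
top rack 0.85 [0.0121 0.0139]
top rack_face_left 0.77 [0.0572 0.0404]
top rack_face_right 0.69 [ 0.0538 -0.0515]
top rack_end 0.94 [0.0134 0.0763]
top stop 0.66 [-0.0006  0.0881]
top dowel_left 0.89 [0.0561 0.0148]
top dowel_right 0.89 [ 0.0447 -0.0596]
```

View pics/scene9.png

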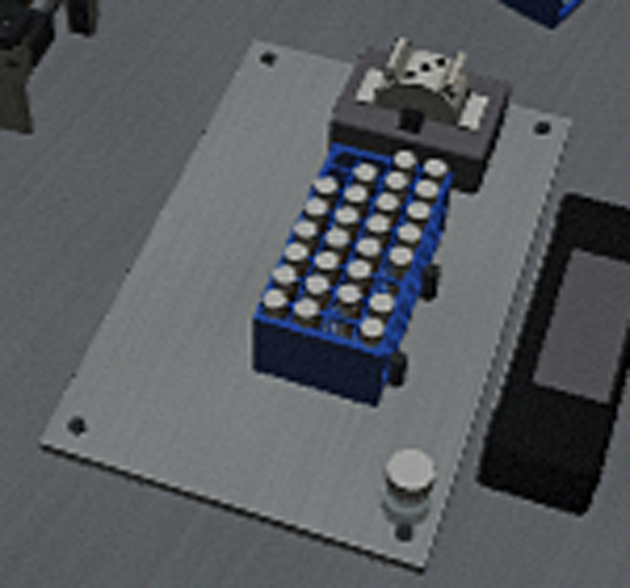

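View pics/top9.png

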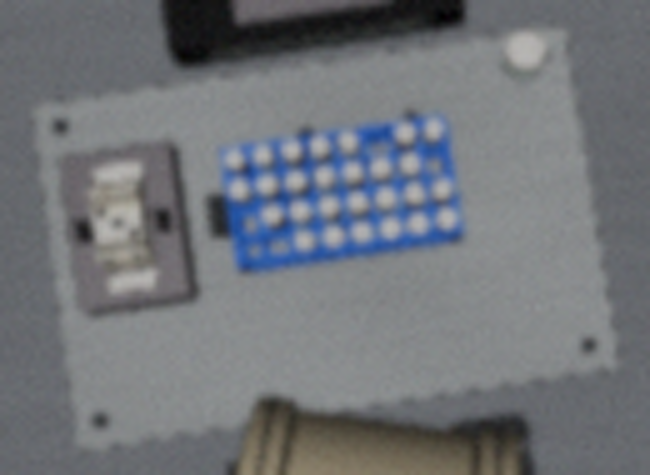

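All views agree: the rack is against both dowels and the stop, the three-dot land is on top, and the arm is clear. I'm handing in.

```bash
python3 - <<'E'
from h import *
print(robot.close_job()); print(robot.read_state()["t"])
E
```

```text
the job is handed in; nothing more can be done
None
the job is handed in; nothing more can be done
```

The rack is home against both dowels and the end stop, and the wheel shows three dots on top. I handed the job in at about 17.7 s; no verdict is reported.

- **Wheel:** I rolled it with two fingertip strokes on the ribs. Afterwards the ribs matched the drawn 2.094 rad position to roughly 0.05 rad by eye, and the last pictures still show three dots up.
- **Rack:** I squared it and pushed it to the dowels with both open fingers. I then slid it to the stop with closed fingers and pushed it against the dowels once more. Both pushes to the dowels met firm contact at the same place, reader x -52.7 mm. The stop gave a clear -11.7 N.
- **Other things:** the arm stood clear of everything at the end. I saw no contact with the bystanders, but I did not measure their final positions.

**Checks that disagreed:**
- Contact at the stop came about 3 mm further along than my reader fit predicted. I put this down to calibration, because the force rise was stiff.
- The trained networks' final points scattered by about 10 to 20 mm from each other. I relied on the contact forces and the pictures instead.

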